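# Clip the glass cutter back into its own place on the tool rack

## Robot

A 6-joint arm with a two-finger parallel gripper is mounted at the origin on the work surface; the furniture and walls round the work are solid. World frame = base frame: x ahead of the robot, y to its left, z up, the work surface at z = 0. Lengths are in mm, angles in rad, forces in N, time in s.
With the tool pointing down it reaches from about 350 to 775 mm from the base axis. Payload 7.3 kg.
Tool frame: the origin (TCP) lies on the front face of the gripper's body, between the roots of the fingers; the fingertips stand 66 mm ahead of it and the grasp point (between the pads) lies 47 mm ahead of it (bot.tcp_to_grasp is the z of the grasp point in the tool frame, in mm); z points along the fingers, y is the direction in which the jaws open and shut (so a half turn about z gives the same grasp; the last joint's range is limited). The gripper opens to 92 mm and grips with 3 to 60 N. Pads are 19 mm wide; open, the fingers measure 130 mm over their backs; the gripper's body (75 mm by 190 mm) begins 47 mm behind the grasp point.
Start: joints at [1.092, 0.342, 1.524, -0, 1.275, -0.146], TCP at [171.496, 496.213, 292.241] pointing down, gripper open.
Joint ranges: [-2.53, 2.53], [-0.77, 2.02], [0.04, 2.7], [-1, 4.14], [0.28, 2.66], [-3.11, 3.11]. Speed limits (rad/s): [2.57, 2.57, 3.14, 3.14, 3.14, 3.14].

## Interface

Orientations are given as [roll, pitch, yaw] about the fixed x, y, z axes, in that order (R = Rz(yaw) Ry(pitch) Rx(roll)).
In Python, from plant import bot gives the robot as it stands.
- The arm moves only by the tool carry_out, never from a script. Its argument "deltas" is a list that holds one entry, the list of rows, each a list of 4 numbers: the shift along the tool's x, y, z in mm, then the turn about the tool's z in units of 5 degrees (1.0 is 5 degrees). A call has 1 to 20 rows; each row is the pose to reach, as a shift and turn from the pose commanded when the call began, along the tool's axes at that moment; what a row does not reach only later rows make up. A row lasts 1/10 s, in which the tool goes at most 50 mm and 8.59 degrees, less where a joint would pass 70% of its speed; a pose out of reach is approached as far as the arm can. A call with a gripper value outside its range is refused whole. "fingers" is the finger opening in mm, from 0 to 91.8, set as the call begins (left out, the last holds). The fingers move at their own pace and stop on an object; the grip force is fixed at half the most. Time passes only in rows, so rows that repeat a pose let the fingers close. It gives the time, the measured TCP pose, the force and the opening at its end, in the units of the state.
- bot.get_obs(): the state, without advancing time (a new reading comes with each control period).
- bot.capture(name): name is "scene" or "top" or "wrist"; returns (picture, depth): 400x640x3 uint8, blue, green, red; 400x640 float32, mm along the optical axis (not along the pixel's ray), 0 where there is no reading.
- bot.camera_model(name): a dict with "K" (3x3 intrinsics, pixels), "camera_from_world" (4x4, takes a point from world to camera coordinates). Camera axes: x right, y down, z forward; pixel columns grow to the right and rows downward; lengths in mm; the calibration is good to about 2 mm. The wrist camera is an equidistant fisheye: a pixel r from the principal point sees the ray r / f radians off the axis. A picture is of the moment at which its call begins: read the wrist's pose just before it. camera_model takes no time and is no camera call; for the wrist camera it gives the pose at the moment of the call.
- bot.close_job(): hands the job in, once; it reports no verdict.
The state is a dict: "time": time; "joint_positions": joint angles; "dq": joint speeds; "tau": joint torques, N m; "tool_pos": TCP position; "tcp_rot": TCP orientation; "contact_force": force on the tool from outside, world axes, zero at the start; "moment": the same for the moment, N m; "grip_width": finger opening in mm.
Only numpy, scipy, OpenCV 4.12 (cv2) and the standard library are available. Lean on these libraries where they do the work, as an engineer would, in place of code of your own. Each camera call takes 0.05 s, during which the arm holds its last target. There are 200 camera calls.

## Task

The glass cutter has been left lying on the bench. Put it back in its own place on the tool rack, the empty one whose clip and shadow outline fit it: wheel end tucked under the hood, handle pressed down, without forcing it, until the spring clip has snapped over it and it lies level. Leave the screwdriver and the running pliers on the bench where they are.

Things in the scene. Friction and masses are not known exactly. Their poses are not given: they have to be found in the camera images.
- cutter_place_seat (a point): middle of the stored cutter's axis in its own place, a birch block 226 x 45 mm among three side by side on a rack (48 mm pitch, order varies; shadow outline of the tool let into the wood). 39 mm over the bench, 18 over the block top. x along the stored tool from hood to heel, y across, z up. Stored, the cutter is level at z 0, head towards -x. mm in this frame are used for the other points
- cutter_place_hood (a point): the place's hood of bent aluminium, open towards +x, closed in front: this point is on the axis at its mouth, x -47; inner front wall x -67; inner half width 9; outer half width 12; roof underside z +8.5, top +11.5. The cutter's head belongs under it
- cutter_place_rest (a point): V rest that carries the front of the grip, on the axis at x -34: 10 mm long, 21 wide in all; the grip's underside lies in it at z -6.2. Between it and the clip only the block lies below (18 mm under the axis)
- cutter_place_clip (a point): the place's spring clip, on the axis at x +38: 14 mm long, two sprung steel jaws, lips 5.6 either side of the axis at z +5.8, flared up to z +11, pad below at z -6.2. A grip laid on the closed lips lies about 11 mm too high there; pressing it through takes roughly 8 to 12 N
- cutter_place_heel (a point): wooden heel stop behind the cutter's tail: this point is the middle of the top edge of its near face, x +70, z +3; it is 24 wide, 8 thick
- cutter_place_jaw_left (a joint): left jaw of that clip, rad: 0 when sprung shut, about 0.13 while the handle passes its lip
- cutter_place_jaw_right (a joint): right jaw of that clip, likewise
- glass_cutter: oil glass cutter, 70 g, black round grip 12.4 mm in diameter lying on the bench; grip from y -66 to +39 mm, then a flat head 6 mm wide and 9 mm high with the wheel, to y +66 (its solid part ends at +62). Origin on the underside, below the middle; its y axis points along the tool towards the head, z up as it first lies
- cutter_middle (a point): on the cutter's axis, 6.2 mm above its origin
- cutter_head (a point): on the cutter's axis, 60 mm from the middle towards the wheel
- cutter_tail (a point): on the cutter's axis, 60 mm from the middle towards the tail
- driver_place_seat (a point): the like point of the screwdriver's place, also empty: a like block, but with a clip, outline and length for a screwdriver of 27 x 197 mm; not for the cutter
- marker_place: the marker's place: a like block with the marker (15 x 128 mm, top 47 mm over the bench) clipped into it, fixed. Origin under the middle of the block, x as above
- screwdriver: screwdriver 197 mm long, green handle 27 mm thick, lying on the bench, still in use: leave it. Origin on the underside at the middle, y along it to the tip
- running_pliers: running pliers 172 x 52 x 13 mm: leave them. Origin below the middle

How it is judged:
By the outcome, as a careful person would: the job done as asked, in the order asked, and still so for the second after the job is handed in, with the robot touching nothing.
It also fails if it takes over 51 s, if anything falls off the work surface, if the arm or the gripper's body presses on something with over 40 N, if the wrist force passes 120 N, or if a joint passes its speed limit or range.

## Working session

There is one attempt and no reset: what is moved stays moved. The work goes in short steps, Python scripts to look and compute and a tool call to move; the robot and the scene stay as the last step left them, time stands still between calls to the robot, and variables do not carry over. Pictures are saved under pics/ and viewed, about 8 in all and at most 12, crops included, and the job is handed in when it is done.

Besides the shell and the picture viewer there is one more tool, called after "Emit:" as name(argument=value, ...), one argument or row to a line, values as JSON. carry_out: Moves the arm, as the interface text tells. Its arguments: {"type":"object","properties":{"deltas":{"type":"array","items":{"type":"array","items":{"type":"array","items":{"type":"number"}}}},"fingers":{"type":"number"}},"required":["deltas"]}

```bash
ls; mkdir -p pics; python3 - <<'E'
from plant import bot
import cv2,numpy as np
o=bot.get_obs(); print(o)
for n in("top","scene"):
    p,d=bot.capture(n); cv2.imwrite(f"pics/{n}0.png",p); np.save(f"pics/{n}0d.npy",d)
    print(n,bot.camera_model(n))
print(bot.camera_model("wrist"),bot.tcp_to_grasp)
E
```

```text
pics
{'time': 0.0, 'joint_positions': array([ 1.09200624e+00,  3.42727814e-01,  1.52500039e+00,  2.94150644e-06,
        1.27542258e+00, -1.45982732e-01]), 'dq': array([-4.66562869e-04,  3.56520943e-04, -3.17189304e-04, -1.23140407e-03,
       -3.29985921e-04,  5.39236736e-05]), 'tau': array([-5.28622677e-04, -4.31251752e+01, -2.44213057e+01,  7.18204002e-02,
        5.62207494e-02, -1.15008074e-04]), 'tool_pos': array([171.34337705, 495.92843952, 291.54805574]), 'tcp_rot': array([-3.14005150e+00, -2.29436817e-04,  2.80878426e+00]), 'contact_force': array([-0.1528096 , -0.4636473 ,  0.48111206]), 'moment': array([-0.01807354,  0.00670408,  0.01788523]), 'grip_width': 91.7845788182668}
top {'K': array([[389.25259015,   0.        , 316.51823166],
       [  0.        , 389.25259015, 197.41128364],
       [  0.        ,   0.        ,   1.        ]]), 'camera_from_world': array([[-1.32212909e-02, -9.99910966e-01, -1.80482166e-03,
        -1.55895421e+02],
       [-9.92281469e-01,  1.33429393e-02, -1.23286056e-01,
         5.51528341e+02],
       [ 1.23299161e-01,  1.60890279e-04, -9.92369
[... 494 characters left out ...]
79140e-01,  4.83296540e-01, -4.14747658e-01,
         7.92914792e+02],
       [ 0.00000000e+00,  0.00000000e+00,  0.00000000e+00,
         1.00000000e+00]])}
{'K': array([[309.70691629,   0.        , 318.6248849 ],
       [  0.        , 309.70691629, 197.22355243],
       [  0.        ,   0.        ,   1.        ]]), 'camera_from_world': array([[ 3.27343085e-01,  9.44905372e-01, -5.85151751e-04,
        -5.24300909e+02],
       [ 9.06972267e-01, -3.14028115e-01,  2.80691378e-01,
        -3.57596493e+01],
       [ 2.65043036e-01, -9.24130980e-02, -9.59797900e-01,
         3.91735639e+02],
       [ 0.00000000e+00,  0.00000000e+00,  0.00000000e+00,
         1.00000000e+00]])} 46.699999999999996
```

View pics/top0.png

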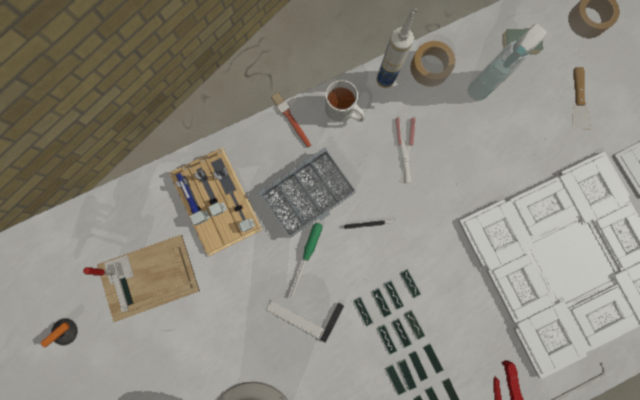

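View pics/scene0.png

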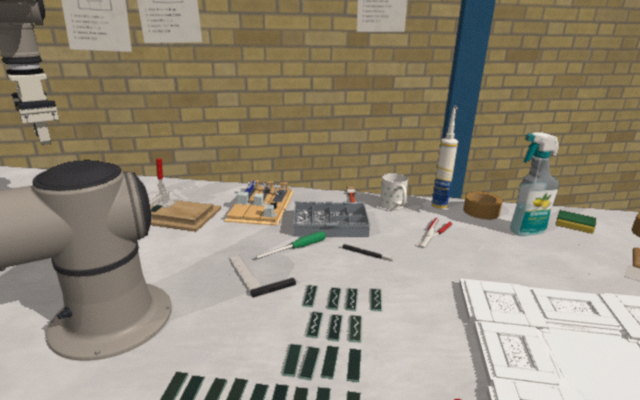

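The top view shows the rack at about (215,200). The cutter is at (367,224) with its head to the right. The screwdriver is at (308,258) and the pliers are at (405,148).

```bash
cat > h.py <<'E'
import numpy as np,cv2
from plant import bot
def ray(n,uv,z,M=None):
    M=M or bot.camera_model(n);K=M["K"];T=M["camera_from_world"];R=T[:3,:3];c=-R.T@T[:3,3]
    x=(uv[0]-K[0,2])/K[0,0];y=(uv[1]-K[1,2])/K[1,1]
    if n=="wrist":
        r=np.hypot(x,y);s=np.sin(r)/max(r,1e-9);d=np.array([x*s,y*s,np.cos(r)])
    else: d=np.array([x,y,1.])
    d=R.T@d
    return c+d*(z-c[2])/d[2]
def proj(n,P,M=None):
    M=M or bot.camera_model(n);K=M["K"];T=M["camera_from_world"]
    p=T[:3,:3]@np.asarray(P,float)+T[:3,3]
    if n=="wrist":
        r=np.hypot(p[0],p[1]);q=p[:2]/max(r,1e-9)*np.arctan2(r,p[2])
    else:q=p[:2]/p[2]
    return q*K[0,0]+K[:2,2]
E
python3 - <<'E'
from h import *
p=cv2.imread("pics/top0.png")
g=p.max(2)
m=np.zeros_like(g);m[210:240,330:405]=(g[210:240,330:405]<70)
c=max(cv2.findContours(m,0,1)[0],key=cv2.contourArea);print(cv2.minAreaRect(c))
ys,xs=np.nonzero(m);print(xs.min(),xs.max())
i0,i1=xs.argmin(),xs.argmax()
for u in((xs[i0],ys[i0]),(xs[i1],ys[i1]),(395,219)):print(u,ray("top",u,6.2))
for u in((172,178),(222,150),(260,232),(209,254)):print(u,ray("top",u,21))
cv2.imwrite("pics/c1.png",cv2.resize(p[140:260,160:410],None,fx=3.2,fy=3.2,interpolation=2))
E
```

```text
((363.524658203125, 224.2342529296875), (3.0882015228271484, 39.20445251464844), 83.9909896850586)
344 383
(np.int64(344), np.int64(226)) [ 479.01456955 -231.81255238    6.2       ]
(np.int64(383), np.int64(222)) [ 487.81724503 -330.82337944    6.2       ]
(395, 219) [ 495.01528527 -361.50234041    6.2       ]
(172, 178) [605.48634174 202.19528602  21.        ]
(222, 150) [676.35457697  76.69627119  21.        ]
(260, 232) [466.15586174 -21.41730072  21.        ]
(209, 254) [413.60787209 104.45013272  21.        ]
```

View pics/c1.png

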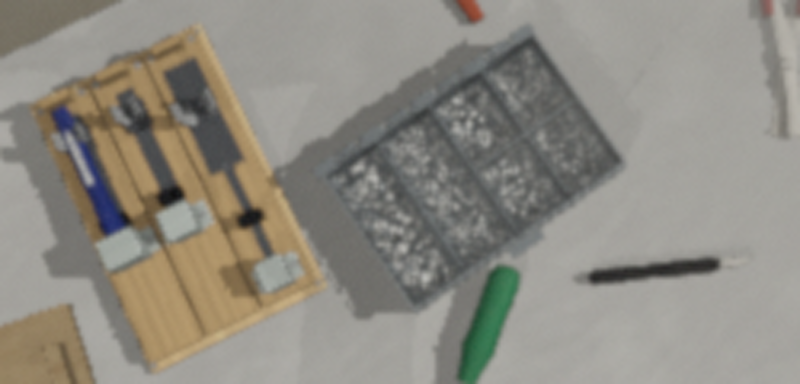

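The middle place is the cutter's: its outline is narrow and the hood is on the near side. The marker is to its left and the screwdriver's place is to its right. I'll look at the rack from close by on the way to the cutter.

```bash
cat >> h.py <<'E'
def delta(P,yawdeg,o=None):
    o=o or bot.get_obs();y=o["tcp_rot"][2];D=np.asarray(P)-o["tool_pos"]
    X=np.array([np.cos(y),np.sin(y),0]);Y=np.array([np.sin(y),-np.cos(y),0])
    t=(np.degrees(y)-yawdeg+180)%360-180
    return np.round([D@X,D@Y,-D[2],t/5],2)
E
python3 -c "
from h import *
print(delta([300,330,280],120),delta([520,60,260],27))"
```

```text
[-175.78 -114.82   11.62    8.19] [-471.93 -298.13   31.62   26.79]
```

Emit:
carry_out(
  deltas=[
    [[-40,-25,3,1.6],[-80,-50,6,3.2],[-120,-75,8,4.8],[-165,-105,11,6.4],[-200,-125,14,8],[-230,-145,16,9.6],[-260,-165,18,11.2],[-290,-185,20,12.8],[-320,-205,22,14.4],[-350,-225,24,16],[-380,-245,26,17.6],[-410,-262,28,19.2],[-440,-280,30,20.8],[-472,-298,32,22.4],[-472,-298,32,24],[-472,-298,32,25.6],[-472,-298,32,26.8],[-472,-298,32,26.8],[-472,-298,32,26.8]],
  ],
)

```text
time: 2.0
tool_pos: [520.1, 60.4, 260.0]
tcp_rot: [-3.141, 0.0, 0.473]
contact_force: [0.1, 0.7, -0.2]
grip_width: 91.6
```

```bash
python3 - <<'E'
from h import *
import pickle
o=bot.get_obs();M=bot.camera_model("wrist");p,d=bot.capture("wrist");print(o["time"],o["tool_pos"],o["tcp_rot"])
cv2.imwrite("pics/w1.png",p);np.save("pics/w1d.npy",d);pickle.dump(M,open("pics/w1.pkl","wb"))
E
```

```text
2.0 [520.08644441  60.40606809 259.96759492] [-3.14122967e+00  4.96348036e-04  4.73015337e-01]
```

View pics/w1.png

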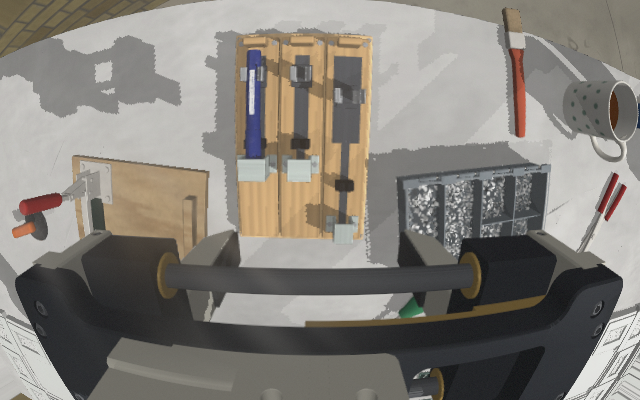

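The wrist view shows the rack upright at (238–370, 35–242). The cutter's place is the middle lane, with its hood at (299,170), rest at (299,144), clip at (301,73) and heel at (299,42).

```bash
python3 - <<'E'
from h import *
import pickle
M=pickle.load(open("pics/w1.pkl","rb"));T=M["camera_from_world"];print("cam",-T[:3,:3].T@T[:3,3])
p=cv2.imread("pics/w1.png")
cv2.imwrite("pics/w1c.png",cv2.resize(p[28:193,225:385],None,fx=3.6,fy=3.6,interpolation=2))
for u in((283,37),(326,37),(281,238),(325,238)):print(u,ray("wrist",u,21,M))
E
```

```text
cam [588.37780471  94.49267387 354.02567996]
(283, 37) [641.78925668 164.65161989  21.        ]
(326, 37) [661.86705194 123.714557    21.        ]
(281, 238) [436.43062613  67.10416932  21.        ]
(325, 238) [460.25874386  21.07226997  21.        ]
```

View pics/w1c.png

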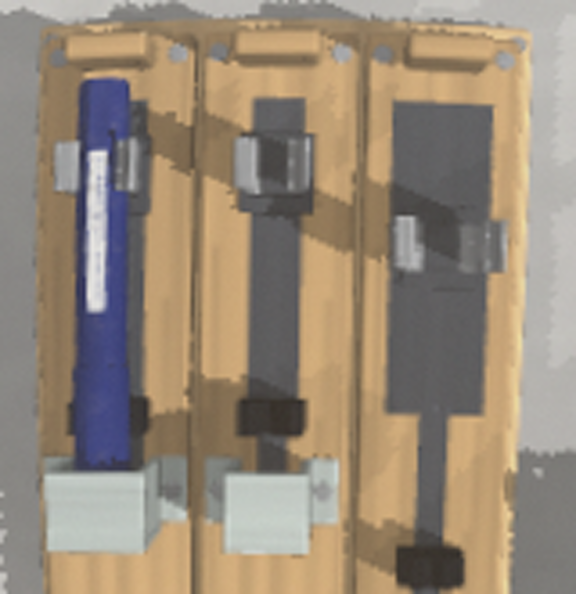

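```bash
python3 - <<'E'
from h import *
import pickle
M=pickle.load(open("pics/w1.pkl","rb"))
f=lambda c,z:ray("wrist",(225+c[0]/3.6-.36,28+c[1]/3.6-.36),z,M)
P={}
for n,c,z,x in(("hoodL",(225,473),50.5,-47),("hoodR",(308,473),50.5,-47),("heel",(278,57),42,70),("rest",(271,417),36,-34),("clip",(274,163),49,38)):
    P[n]=f(c,z);print(n,P[n].round(1))
print(np.linalg.norm(P["hoodL"]-P["hoodR"]))
h=(P["hoodL"]+P["hoodR"])/2
v=(P["heel"]-h)[:2];L=np.hypot(*v);v/=L;print("yaw",np.degrees(np.arctan2(v[1],v[0])),"L (117)",L)
for n,q,x in(("hood",h,-47),("heel",P["heel"],70),("rest",P["rest"],-34),("clip",P["clip"],38)):print(n,(q[:2]-x*v).round(1))
e=lambda a,b:np.degrees(np.arctan2(*(ray("wrist",b,21,M)-ray("wrist",a,21,M))[1::-1]))
print(e((281,238),(283,37)),e((325,238),(326,37)))
# depth check
d=np.load("pics/w1d.npy");T=M["camera_from_world"]
for u in((225+266/3.6,28+515/3.6),(225+278/3.6,28+47/3.6)):
    a=ray("wrist",u,0,M);b=ray("wrist",u,100,M);za=(T[:3,:3]@a+T[:3,3])[2];zb=(T[:3,:3]@b+T[:3,3])[2];dd=d[int(round(u[1])),int(round(u[0]))]
    t=(dd-za)/(zb-za);print("z",100*t,(a+(b-a)*t).round(1))
print(delta([484.6,-294.8,150],95.1))
E
```

```text
hoodL [529.9 100.2  50.5]
hoodR [540.3  79.7  50.5]
heel [640.4 140.1  42. ]
rest [547.7  95.8  36. ]
clip [612.2 126.4  49. ]
22.9435250298112
yaw 25.47604037720483 L (117) 116.60805007730387
hood [577.5 110.1]
heel [577.2 110. ]
rest [578.4 110.4]
clip [577.9 110.1]
25.408196395909407 26.981433722591998
z 51.57834992136837 [524.5  84.3  51.6]
z 42.78657345868314 [642.7 140.8  42.8]
[-193.4   300.08  110.05  -13.6 ]
```

Emit:
carry_out(
  deltas=[
    [[-22,34,5,-1.6],[-44,68,15,-3.2],[-66,102,25,-4.8],[-88,136,35,-6.4],[-110,170,50,-8],[-132,204,65,-9.6],[-154,238,80,-11.2],[-176,272,95,-12.8],[-193,300,110,-13.6],[-193,300,110,-13.6],[-193,300,110,-13.6]],
  ],
)

```text
time: 3.15
tool_pos: [483.7, -294.7, 149.7]
tcp_rot: [-3.141, -0.001, 1.656]
contact_force: [0.9, -0.2, 0.1]
grip_width: 91.7
```

```bash
python3 - <<'E'
from h import *
o=bot.get_obs();M=bot.camera_model("wrist");p,d=bot.capture("wrist");print(o["time"],o["tool_pos"],o["tcp_rot"])
cv2.imwrite("pics/w2.png",p)
g=p.max(2);m=(g<75).astype(np.uint8)
q=np.array([484.6,-294.8,6.2]);u=proj("wrist",q,M);print("expected mid px",u)
a=proj("wrist",q+[-5.8,65.7,0],M);b=proj("wrist",q+[5.8,-65.7,0],M);print(a,b)
E
```

```text
3.15 [ 483.67243768 -294.68994416  149.66883992] [-3.14079527e+00 -1.24822965e-03  1.65583633e+00]
expected mid px [319.27660627 204.83073423]
[318.99475617 121.99162183] [319.49431978 275.8471745 ]
```

View pics/w2.png

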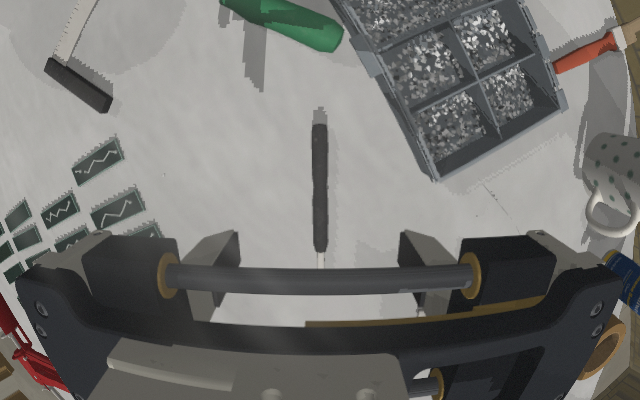

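The cutter's grip runs from (319,123) to (320,252), with the head below that. This matches the estimate, so I'll refine it with a mask.

```bash
python3 - <<'E'
from h import *
p=cv2.imread("pics/w2.png");M=bot.camera_model("wrist")
m=(p.max(2)<75);m[:, :305]=0;m[:,336:]=0;m[:110]=0;m[262:]=0
ys,xs=np.nonzero(m);print(ys.min(),ys.max())
r=lambda y:(xs[ys==y].mean()+0,y)
for y in range(120,260,12):
  if (ys==y).any():print(y,xs[ys==y].min(),xs[ys==y].max(),ray("wrist",r(y),6.2,M).round(1))
t=ray("wrist",(r(126)[0],ys.min()),6.2,M);f=ray("wrist",(r(246)[0],ys.max()),6.2,M);print(t,f,np.linalg.norm(t-f),np.degrees(np.arctan2(*(t-f)[1::-1])))
d=(f-t)/np.linalg.norm(f-t);mid=(t+f)/2+13.5*d;print(mid)
g=mid+2*d;print(g,delta([g[0],g[1],67.0],np.degrees(np.arctan2(*(t-f)[1::-1]))))
E
```

```text
124 251
132 312 326 [ 479.9 -236.2    6.2]
144 312 326 [ 480.7 -245.5    6.2]
156 312 326 [ 481.5 -254.8    6.2]
168 313 326 [ 482.7 -264.2    6.2]
180 314 325 [ 483.5 -273.9    6.2]
192 314 326 [ 484.7 -283.6    6.2]
204 313 326 [ 485.2 -293.6    6.2]
216 314 326 [ 486.5 -303.8    6.2]
228 314 326 [ 487.4 -314.3    6.2]
240 314 326 [ 488.5 -325.2    6.2]
[ 479.33170681 -230.03654848    6.2       ] [ 489.67393756 -335.46157817    6.2       ] 105.93110318271334 95.60280786337805
[ 485.82084976 -296.18456865    6.2       ]
[ 486.0161131  -298.17501388    6.2       ] [-4.32  1.61 83.22 -0.13]
```

Emit:
carry_out(
  deltas=[
    [[-4.3,1.6,30,-0.1],[-4.3,1.6,60,-0.1],[-4.3,1.6,76,-0.1],[-4.3,1.6,82,-0.1],[-4.3,1.6,82,-0.1]],
  ],
)

```text
time: 3.7
tool_pos: [486.4, -297.6, 68.3]
tcp_rot: [-3.141, -0.001, 1.667]
contact_force: [-0.1, 0.4, 0.2]
grip_width: 91.9
```

Emit:
carry_out(
  deltas=[
    [[0,0,0,0],[0,0,0,0],[0,0,0,0],[0,0,0,0],[0,0,0,0],[0,0,0,0],[0,0,0,0],[0,0,0,0],[0,0,0,0],[0,0,0,0]],
  ],
  fingers=8,
)

```text
time: 4.7
tool_pos: [486.0, -298.7, 68.2]
tcp_rot: [-3.142, -0.0, 1.666]
contact_force: [1.1, 0.0, 0.7]
grip_width: 16.6
```

Emit:
carry_out(
  deltas=[
    [[0,0,0,0],[0,0,0,0],[0,0,0,0],[0,0,0,0]],
  ],
)

```text
time: 5.1
tool_pos: [486.0, -298.6, 68.2]
tcp_rot: [-3.142, -0.0, 1.666]
contact_force: [0.1, -0.1, -0.7]
grip_width: 11.7
```

```bash
python3 - <<'E'
from h import *
o=bot.get_obs();print(o["tool_pos"],o["grip_width"])
yaw=25.7;v=np.array([np.cos(np.radians(yaw)),np.sin(np.radians(yaw))]);S=np.array([577.6,110.1])
# ledge: tool mid (grasp) at place x=-113-40
q=S+v*(-160)
print(q,delta([*q,130],yaw))
E
```

```text
[ 486.01088387 -298.64435928   68.1673732 ] 11.65350969594189
[433.42767659  40.71454647] [342.81 -20.21 -61.83  13.95]
```

```bash
python3 - <<'E'
from h import *
yaw=25.7;v=np.array([np.cos(np.radians(yaw)),np.sin(np.radians(yaw))]);S=np.array([577.6,110.1])
q=S+v*(-200);print(q,delta([*q,95],yaw))
E
```

```text
[397.38459574  23.36818308] [328.96 -57.73 -26.83  13.95]
```

Emit:
carry_out(
  deltas=[
    [[0,0,-35,0],[0,0,-80,0],[35,-6,-92,1.5],[70,-12,-92,3],[105,-18,-92,4.5],[140,-24,-92,6],[175,-30,-92,7.5],[210,-36,-92,9],[245,-43,-92,10.5],[280,-50,-92,12],[315,-55,-92,13.5],[329,-58,-70,14],[329,-58,-50,14],[329,-58,-35,14],[329,-58,-27,14],[329,-58,-27,14]],
  ],
)

```text
time: 6.7
tool_pos: [396.7, 23.4, 94.6]
tcp_rot: [-3.14, 0.001, 0.444]
contact_force: [0.1, 1.6, -0.1]
grip_width: 11.2
```

```bash
python3 - <<'E'
from h import *
o=bot.get_obs();M=bot.camera_model("wrist");p,d=bot.capture("wrist");print(o["tool_pos"],o["tcp_rot"],o["grip_width"])
cv2.imwrite("pics/w3.png",p)
E
```

```text
[396.7367913   23.4036996   94.57715236] [-3.14049928e+00  1.49854103e-03  4.43729460e-01] 11.233556038899188
```

View pics/w3.png

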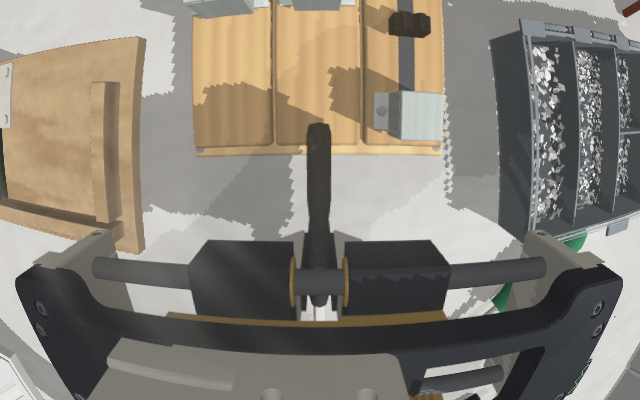

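The cutter is held, and its tail (318,125) overhangs the block's near edge (row 152). Pressing the tail on that edge will tilt the head down.

Emit:
carry_out(
  deltas=[
    [[0,0,2.5,0],[0,0,4.5,0],[0,0,6,0],[0,0,7.5,0],[0,0,9,0],[0,0,10.5,0],[0,0,10.5,0]],
  ],
)

```text
time: 7.45
tool_pos: [397.1, 23.3, 84.7]
tcp_rot: [-3.142, -0.0, 0.444]
contact_force: [-1.9, -1.4, 2.9]
grip_width: 11.4
```

Emit:
carry_out(
  deltas=[
    [[0,0,1,0],[0,0,2,0],[0,0,3,0],[0,0,4,0],[0,0,4,0],[0,0,4,0]],
  ],
)

```text
time: 8.05
tool_pos: [397.1, 23.4, 80.7]
tcp_rot: [-3.141, 0.0, 0.444]
contact_force: [-1.6, -1.4, 2.6]
grip_width: 11.3
```

Emit:
carry_out(
  deltas=[
    [[0,0,-30,0],[0,0,-70,0],[0,0,-79,0],[0,0,-79,0],[0,0,-79,0]],
  ],
)

```text
time: 8.55
tool_pos: [396.7, 23.5, 158.9]
tcp_rot: [-3.141, 0.001, 0.444]
contact_force: [-0.2, 0.2, -0.8]
grip_width: 11.6
```

```bash
cat > tilt.py <<'E'
from h import *
o=bot.get_obs();M=bot.camera_model("wrist");p,d=bot.capture("wrist");print(o["tool_pos"],o["tcp_rot"],o["grip_width"])
cv2.imwrite("pics/w4.png",p);T=M["camera_from_world"]
m=(p.max(2)<75);m[:,:300]=0;m[:,340:]=0
y=o["tcp_rot"][2];X=np.array([np.cos(y),np.sin(y),0]);Y=np.array([np.sin(y),-np.cos(y),0])
for r in range(100,232,8):
    c=np.nonzero(m[r])[0]
    if len(c)<5: continue
    u=(c.mean(),r);dd=np.median(d[r,c[len(c)//3:-len(c)//3+1]]);a=ray("wrist",u,0,M);b=ray("wrist",u,100,M)
    za=(T[:3,:3]@a+T[:3,3])[2];zb=(T[:3,:3]@b+T[:3,3])[2];P=a+(b-a)*(dd-za)/(zb-za)-o["tool_pos"]
    print(r,len(c),"tool x,y,up",np.round([P@X,P@Y,P[2]],1))
E
python3 tilt.py
```

```text
[396.66350136  23.49134499 158.91702483] [-3.14088237e+00  7.52423151e-04  4.43851597e-01] 11.559171430566908
132 22 tool x,y,up [ 65.6   0.9 -49. ]
140 23 tool x,y,up [ 61.9   1.1 -48.4]
148 23 tool x,y,up [ 58.1   0.7 -48.9]
156 23 tool x,y,up [ 54.5   0.7 -48.3]
164 23 tool x,y,up [ 50.5   0.7 -49.3]
172 24 tool x,y,up [ 46.6   0.5 -49.8]
180 23 tool x,y,up [ 42.7   0.7 -49.8]
188 23 tool x,y,up [ 38.6   0.7 -50.3]
196 24 tool x,y,up [ 34.6   0.5 -50.3]
204 21 tool x,y,up [ 30.2   0.7 -51.2]
212 21 tool x,y,up [ 25.9   0.7 -51.8]
220 18 tool x,y,up [ 21.5   0.4 -52.1]
228 20 tool x,y,up [ 16.7   0.4 -53.1]
```

Tilt is about 5°, a little short of what's needed. I'll press again with a shorter lever, 20 mm further in.

Emit:
carry_out(
  deltas=[
    [[20,0,30,0],[20,0,62,0],[20,0,70,0],[20,0,73,0],[20,0,75,0],[20,0,76.5,0],[20,0,78,0],[20,0,78,0]],
  ],
)

```text
time: 9.4
tool_pos: [415.2, 31.9, 82.4]
tcp_rot: [3.141, -0.001, 0.444]
contact_force: [-3.6, -0.9, 4.6]
grip_width: 11.5
```

Emit:
carry_out(
  deltas=[
    [[0,0,-30,0],[0,0,-70,0],[0,0,-79,0],[0,0,-79,0],[0,0,-79,0]],
  ],
)

```text
time: 9.9
tool_pos: [414.8, 32.0, 160.1]
tcp_rot: [-3.141, 0.0, 0.444]
contact_force: [-0.4, -0.6, -1.5]
grip_width: 11.4
```

```bash
python3 tilt.py
```

```text
[414.84043606  32.0116099  160.13546054] [-3.14131917e+00  2.48826367e-04  4.43859912e-01] 11.444828061055421
132 23 tool x,y,up [ 65.8   0.8 -46.7]
140 24 tool x,y,up [ 62.2   1.  -46.7]
148 23 tool x,y,up [ 58.4   0.7 -47.2]
156 23 tool x,y,up [ 54.7   0.7 -47. ]
164 24 tool x,y,up [ 50.9   0.5 -47.7]
172 24 tool x,y,up [ 46.9   0.5 -48.4]
180 24 tool x,y,up [ 42.9   0.5 -49.1]
188 24 tool x,y,up [ 38.8   0.5 -49.8]
196 23 tool x,y,up [ 34.8   0.7 -49.6]
204 22 tool x,y,up [ 30.6   0.5 -50.1]
212 21 tool x,y,up [ 26.    0.7 -51.6]
220 18 tool x,y,up [ 21.6   0.5 -52. ]
228 20 tool x,y,up [ 17.    0.5 -52.5]
```

Emit:
carry_out(
  deltas=[
    [[0,0,32,0],[0,0,64,0],[0,0,74,0],[0,0,77,0],[0,0,79,0],[0,0,80.5,0],[0,0,80.5,0]],
  ],
)

```text
time: 10.65
tool_pos: [415.0, 31.9, 80.9]
tcp_rot: [3.142, 0.0, 0.444]
contact_force: [-3.5, -0.9, 3.9]
grip_width: 11.3
```

Emit:
carry_out(
  deltas=[
    [[0,0,-30,0],[0,0,-70,0],[0,0,-79,0],[0,0,-79,0],[0,0,-79,0]],
  ],
)

```text
time: 11.15
tool_pos: [415.1, 32.0, 158.9]
tcp_rot: [3.142, -0.0, 0.444]
contact_force: [-0.3, -0.3, -0.3]
grip_width: 11.1
```

```bash
python3 tilt.py; python3 - <<'E'
from h import *
yaw=25.7;v=np.array([np.cos(np.radians(yaw)),np.sin(np.radians(yaw))]);S=np.array([577.6,110.1])
q=S+v*(20);print(q,delta([*q,130],yaw))
E
```

```text
[415.07842828  32.01156917 158.90686362] [ 3.14153289e+00 -4.00822698e-04  4.43833174e-01] 11.138295597672904
132 22 tool x,y,up [ 66.    0.5 -43.7]
140 25 tool x,y,up [ 62.5   0.3 -43.5]
148 25 tool x,y,up [ 58.8   0.3 -44.3]
156 25 tool x,y,up [ 55.1   0.3 -44.9]
164 25 tool x,y,up [ 51.2   0.3 -45.8]
172 24 tool x,y,up [ 47.4   0.5 -46. ]
180 24 tool x,y,up [ 43.4   0.5 -46.8]
188 24 tool x,y,up [ 39.4   0.5 -47.5]
196 24 tool x,y,up [ 35.3   0.5 -47.9]
204 23 tool x,y,up [ 31.    0.3 -49. ]
212 21 tool x,y,up [ 26.7   0.7 -49.6]
220 18 tool x,y,up [ 22.1   0.5 -50.6]
228 20 tool x,y,up [ 17.3   0.5 -51.8]
[595.62154043 118.77318169] [ 2.0062e+02 -6.6000e-01  2.8410e+01 -5.0000e-02]
```

Emit:
carry_out(
  deltas=[
    [[45,0,0,0],[90,0,0,0],[135,0,0,0],[180,-0.6,0,0],[199,-0.6,10,0],[199,-0.6,25,0],[199,-0.6,34,0],[199,-0.6,34,0],[199,-0.6,34,0]],
  ],
)

```text
time: 12.1
tool_pos: [594.2, 117.7, 124.7]
tcp_rot: [-3.141, 0.001, 0.444]
contact_force: [0.9, -0.4, -1.6]
grip_width: 11.2
```

```bash
python3 tilt.py | head -1; python3 - <<'E'
from h import *
M=bot.camera_model("wrist");p=cv2.imread("pics/w4.png")
yaw=25.7;v=np.array([np.cos(np.radians(yaw)),np.sin(np.radians(yaw)),0]);S=np.array([577.6,110.1,39])
for x,z in((70,3),(38,11),(-34,-3),(-47,11.5)):
    u=proj("wrist",S+x*v+[0,0,z],M);print(x,u);cv2.circle(p,tuple(np.int32(u.round())),1,(0,0,255),-1)
cv2.imwrite("pics/w5.png",cv2.resize(p[0:330,180:460],None,fx=1.8,fy=1.8,interpolation=2))
E
```

```text
[594.23256118 117.71698439 124.73001384] [-3.14105765e+00  1.18255913e-03  4.43520320e-01] 11.20421177321892
70 [316.38917954 152.20218784]
38 [316.69767138 209.3321494 ]
-34 [317.65915808 298.67505975]
-47 [317.72298539 325.33191535]
```

View pics/w5.png

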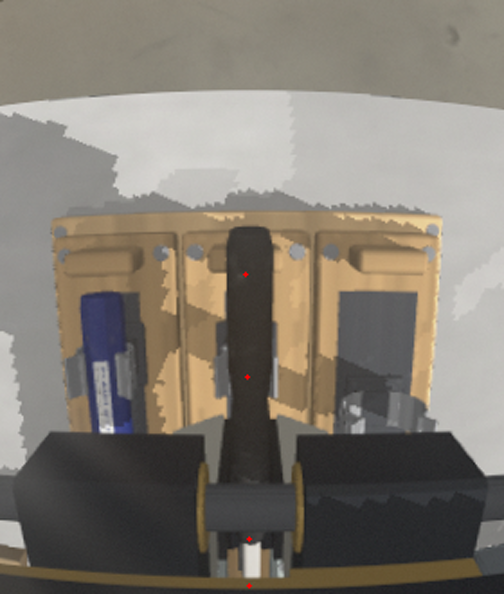

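The cutter is centred over the middle lane, with the clip flares symmetric on both sides and the heel edge at the projected mark. Next I'll lower it and slide it under the hood.

Emit:
carry_out(
  deltas=[
    [[0,0,6,0],[0,0,11,0],[0,0,14.5,0],[0,0,14.5,0]],
  ],
)

```text
time: 12.55
tool_pos: [594.3, 118.0, 110.2]
tcp_rot: [-3.141, 0.001, 0.444]
contact_force: [-1.1, -0.2, -0.9]
grip_width: 10.9
```

Emit:
carry_out(
  deltas=[
    [[-3,0,0.5,0],[-6,0,1,0],[-9,0,1.5,0],[-12,0,2,0],[-12,0,2,0]],
  ],
)

```text
time: 13.05
tool_pos: [583.4, 112.6, 108.7]
tcp_rot: [-3.141, 0.0, 0.444]
contact_force: [0.3, -1.0, -1.3]
grip_width: 11.4
```

Emit:
carry_out(
  deltas=[
    [[-2,0,0.2,0],[-4,0,0.5,0],[-6,0,0.8,0],[-8,0,1,0],[-8,0,1,0],[-8,0,1,0]],
  ],
)

```text
time: 13.65
tool_pos: [576.6, 109.4, 107.8]
tcp_rot: [-3.142, -0.0, 0.444]
contact_force: [-0.0, -0.5, -0.9]
grip_width: 11.3
```

```bash
python3 tilt.py; python3 - <<'E'
from h import *
o=bot.get_obs();v=np.array([np.cos(np.radians(25.7)),np.sin(np.radians(25.7))])
D=o["tool_pos"][:2]-[577.6,110.1];print("xg",D@v,"lat",D@[-v[1],v[0]],o["contact_force"])
p=cv2.imread("pics/w4.png");cv2.imwrite("pics/w6.png",cv2.resize(p[0:330,180:460],None,fx=1.8,fy=1.8,interpolation=2))
E
```

```text
[576.63323903 109.36313808 107.76144009] [-3.14156589e+00 -1.69336634e-04  4.43807262e-01] 11.298680074533257
132 22 tool x,y,up [ 66.    0.5 -44.3]
140 25 tool x,y,up [ 62.4   0.3 -44. ]
148 25 tool x,y,up [ 58.8   0.3 -44.5]
156 32 tool x,y,up [ 55.   -0.8 -44.9]
164 31 tool x,y,up [ 51.2  -0.7 -45.7]
172 25 tool x,y,up [ 47.3   0.3 -46.6]
180 24 tool x,y,up [ 43.5   0.5 -46.5]
188 24 tool x,y,up [ 39.3   0.5 -47.8]
196 24 tool x,y,up [ 35.4   0.5 -47.6]
204 24 tool x,y,up [ 31.1   0.5 -48.5]
212 22 tool x,y,up [ 26.5   0.5 -50. ]
220 20 tool x,y,up [ 22.    0.5 -50.9]
228 21 tool x,y,up [ 17.5   0.2 -51.5]
xg -1.119004838446515 lat -0.23420831750848287 [-0.61139779  0.43086957 -0.18731078]
```

View pics/w6.png

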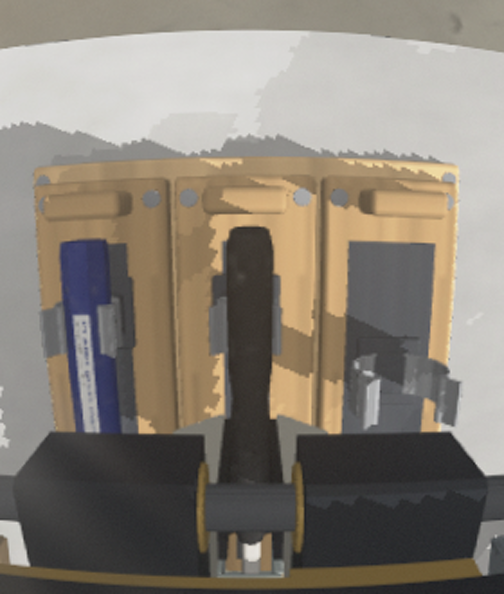

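The head is under the hood with no contact force, and the tail is clear of the heel. I'll ease down onto the lips and V rest, then release.

Emit:
carry_out(
  deltas=[
    [[-0.5,0,1,0],[-1,0,2,0],[-1,0,3,0],[-1,0,3,0]],
  ],
)

```text
time: 14.1
tool_pos: [575.9, 109.8, 105.6]
tcp_rot: [-3.141, -0.002, 0.444]
contact_force: [-2.0, 3.4, 6.0]
grip_width: 11.3
```

Emit:
carry_out(
  deltas=[
    [[0,0,0,0],[0,0,0,0],[0,0,0,0],[0,0,0,0],[0,0,0,0],[0,0,0,0]],
  ],
  fingers=26,
)

```text
time: 14.7
tool_pos: [575.7, 108.9, 104.6]
tcp_rot: [-3.142, 0.0, 0.444]
contact_force: [0.0, -0.2, -0.1]
grip_width: 25.7
```

```bash
python3 tilt.py
```

```text
[575.6836682  108.86792009 104.61086505] [-3.14151111e+00  1.29052000e-04  4.43771382e-01] 25.73253704987496
132 23 tool x,y,up [ 66.1  -1.  -42.4]
140 26 tool x,y,up [ 62.6  -0.8 -42.5]
148 26 tool x,y,up [ 59.   -0.8 -42.9]
156 28 tool x,y,up [ 55.3  -1.3 -43.5]
164 26 tool x,y,up [ 51.5  -0.8 -43.8]
172 25 tool x,y,up [ 47.7  -0.6 -44.8]
180 25 tool x,y,up [ 43.8  -0.6 -45.3]
188 25 tool x,y,up [ 39.7  -0.7 -46.4]
196 24 tool x,y,up [ 35.7  -0.4 -46.6]
204 23 tool x,y,up [ 31.5  -0.7 -47.2]
212 23 tool x,y,up [ 27.1  -0.7 -48.4]
220 22 tool x,y,up [ 22.6  -1.  -49.2]
228 22 tool x,y,up [ 17.8  -1.  -50.7]
```

Emit:
carry_out(
  deltas=[
    [[0,0,-15,0],[0,0,-35,0],[0,0,-35,0]],
  ],
)

```text
time: 15.05
tool_pos: [577.1, 109.0, 142.1]
tcp_rot: [3.14, -0.005, 0.444]
contact_force: [-0.1, 0.2, -0.4]
grip_width: 26.0
```

Emit:
carry_out(
  deltas=[
    [[10,0,0,0],[20,0,0,0],[20,0,0,0],[20,0,0,0],[20,0,10,0],[20,0,14,0],[20,0,14,0]],
  ],
  fingers=0,
)

```text
time: 15.75
tool_pos: [592.9, 117.4, 124.4]
tcp_rot: [-3.141, 0.002, 0.444]
contact_force: [0.8, 1.1, -0.4]
grip_width: 0.4
```

Emit:
carry_out(
  deltas=[
    [[0,0,1,0],[0,0,2,0],[0,0,3,0],[0,0,4,0],[0,0,5,0],[0,0,5,0]],
  ],
)

```text
time: 16.35
tool_pos: [593.9, 117.6, 120.8]
tcp_rot: [3.142, -0.0, 0.444]
contact_force: [0.2, -0.1, 1.0]
grip_width: 0.9
```

Emit:
carry_out(
  deltas=[
    [[0,0,0.7,0],[0,0,1.4,0],[0,0,2,0],[0,0,2,0]],
  ],
)

```text
time: 16.75
tool_pos: [594.1, 117.6, 119.4]
tcp_rot: [3.141, -0.001, 0.444]
contact_force: [0.1, -0.3, 4.3]
grip_width: 0.3
```

Emit:
carry_out(
  deltas=[
    [[0,0,0.7,0],[0,0,1.4,0],[0,0,2,0],[0,0,2,0]],
  ],
)

```text
time: 17.15
tool_pos: [594.5, 117.7, 118.2]
tcp_rot: [3.141, -0.003, 0.444]
contact_force: [-2.0, -0.5, 8.6]
grip_width: 0.3
```

Emit:
carry_out(
  deltas=[
    [[0,0,0.7,0],[0,0,1.4,0],[0,0,2,0],[0,0,2,0]],
  ],
)

```text
time: 17.55
tool_pos: [594.7, 117.8, 116.7]
tcp_rot: [3.141, -0.003, 0.444]
contact_force: [-1.2, 1.1, 11.3]
grip_width: 0.6
```

Emit:
carry_out(
  deltas=[
    [[0,0,0.5,0],[0,0,1,0],[0,0,1.5,0],[0,0,1.5,0]],
  ],
)

```text
time: 17.95
tool_pos: [594.0, 117.6, 113.7]
tcp_rot: [3.141, -0.001, 0.444]
contact_force: [-0.9, -0.4, -0.4]
grip_width: 0.1
```

Emit:
carry_out(
  deltas=[
    [[0,0,0.5,0],[0,0,1,0],[0,0,1.5,0],[0,0,1.5,0]],
  ],
)

```text
time: 18.35
tool_pos: [593.6, 117.5, 111.3]
tcp_rot: [-3.141, 0.001, 0.444]
contact_force: [0.1, 0.4, -0.3]
grip_width: 0.6
```

It snapped in at about 11–14 N and the force then fell to zero. I'll back off and check.

Emit:
carry_out(
  deltas=[
    [[0,0,-40,0],[0,0,-80,0],[-25,0,-110,0],[-50,0,-140,0],[-85,0,-149,0],[-85,0,-149,0],[-85,0,-149,0]],
  ],
)

```text
time: 19.05
tool_pos: [517.1, 80.9, 261.2]
tcp_rot: [3.141, -0.001, 0.443]
contact_force: [0.6, -0.2, 0.5]
grip_width: 0.4
```

```bash
python3 - <<'E'
from h import *
o=bot.get_obs();M=bot.camera_model("wrist");p,d=bot.capture("wrist");print(o["time"],o["tool_pos"],o["contact_force"])
cv2.imwrite("pics/w7.png",cv2.resize(p[20:240,220:400],None,fx=2.7,fy=2.7,interpolation=2))
v=np.array([np.cos(np.radians(25.7)),np.sin(np.radians(25.7)),0]);S=np.array([577.6,110.1,39]);T=M["camera_from_world"]
for x in(-36,-25,-10,5,20,30,38,50,60,64,66,68):
    u=proj("wrist",S+v*x+[0,0,6.2],M);dd=np.median(d[int(round(u[1])),int(round(u[0]))-1:int(round(u[0]))+2])
    a=ray("wrist",u,0,M);b=ray("wrist",u,100,M);za=(T[:3,:3]@a+T[:3,3])[2];zb=(T[:3,:3]@b+T[:3,3])[2];print(x,u.round(),"top z rel axis",round(100*(dd-za)/(zb-za)-39,1),p[int(round(u[1])),int(round(u[0]))])
E
```

```text
19.05 [517.08857668  80.93776685 261.18639011] [ 0.63627492 -0.19365739  0.50035815]
-36 [318. 154.] top z rel axis 5.9 [69 72 79]
-25 [318. 143.] top z rel axis 8.1 [69 72 76]
-10 [318. 128.] top z rel axis 6.9 [72 74 80]
5 [318. 113.] top z rel axis 7.0 [67 70 74]
20 [318.  98.] top z rel axis 7.7 [69 71 76]
30 [317.  88.] top z rel axis 8.6 [67 71 76]
38 [317.  81.] top z rel axis 7.9 [74 76 81]
50 [317.  69.] top z rel axis 7.8 [67 71 75]
60 [317.  59.] top z rel axis 7.7 [73 76 80]
64 [317.  55.] top z rel axis 7.1 [68 72 75]
66 [317.  53.] top z rel axis 6.2 [71 73 77]
68 [317.  51.] top z rel axis -5.7 [ 78 101 121]
```

View pics/w7.png

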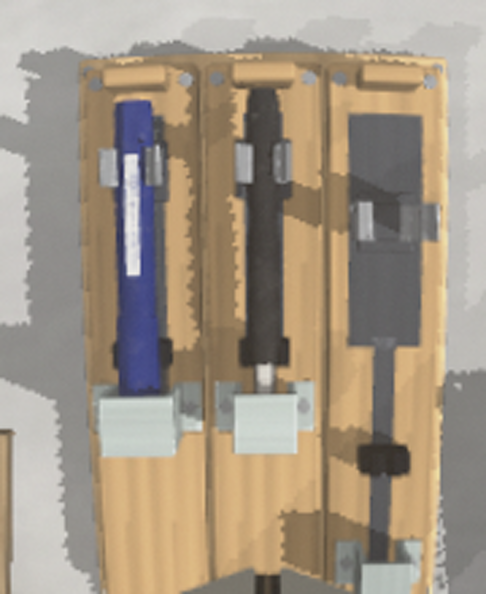

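The cutter lies level in the middle place, with its top about 7–8 mm over the axis along its length. The clip jaws are over it, its head is under the hood and its tail is short of the heel. The arm is clear, so I'll hand in.

```bash
python3 -c "
from plant import bot
print(bot.close_job())"
```

```text
the job is handed in; nothing more can be done
None
```

The glass cutter is back in its own place, the middle one on the rack, and I handed the job in at about 19 s of the 51 s allowed.

- **What I did:** I gripped the cutter at its middle and tilted the head down by easing the tail against the rack block's near edge. It took three presses, because the first two gave too little tilt. The head then slid under the hood with almost no contact force. I released the cutter on the rest and the clip lips and pressed the handle down with closed fingertips. The clip snapped after a last reading of about 11 N, and the force then fell to zero.
- **Last checks:** The final close-up shows the head under the hood, the jaws over the grip and the tail just short of the heel. With the arm about 150 mm above the rack, the wrist force read zero to within 1 N.
- **What disagreed slightly:** By camera depth the top of the grip read about 6 to 8.5 mm over the axis, against 6.2 mm expected. The heel and hood also read about 1 mm high earlier, so I put most of this down to calibration. The slope was under 1°.
- **Not checked:** I did not measure the jaw angles. The screwdriver and pliers were never approached, and I did not photograph them again at the end.

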